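Unlock and start the vacuum sealer

TASK

Start the vacuum sealer: slide the clear lock cover off its green button by the yellow tab, all the way towards the sealer's black lid, then press the green button fully down for about half a second and let it come back up. Leave the cover open and step clear of the machine; leave the lock cover of the orange button as it is.

Things in the scene. Friction and masses are not known exactly. Their poses are not given: they have to be found in the camera images.
- start_tab (a point): Centre of the yellow tab on the green button's lock cover: an upright block 12 mm (its x) by 34 mm (its y), 22 mm tall, top 40 mm above the sealer's deck. x is level, the way the cover opens (towards the black lid); z up. It stands on a clear hood 54 x 54 mm, whose flat top is 11 mm below this point and reaches 39 mm behind it (-x) and 15 mm ahead. Free space all round.
- start_lock (a joint): How far the green button's lock cover (clear hood with yellow tab) is slid open, in m: 0 shut over the button, 0.060 fully open (end stop). Starts within 8 mm of shut. It slides with about 2 N, stays where it is left (no spring) and cannot be lifted.
- start_top (a point): Centre of the top of the green push button, a disc 36 mm across, 13 mm above the sealer's steel deck, which is 80 mm above the work surface. Axes as start_tab; it lies 12 mm behind (-x of) the tab's centre with the cover shut, 72 mm with it open; its near edge is then 33 mm away. The unit's near end bears a strip of the button's colour. All else round it is 7 mm high or less.
- start_button (a joint): How far the green button is pressed, in m: 0 up, 0.006 fully down. A spring brings it back; fully down takes 5 N.
- spare_tab (a point): Centre of the yellow tab on the orange button's lock cover: an identical unit on the same sealer, 150 mm to the left or right of the green one (the places swap). It is not to be moved.

How it is judged:
On the way, in this order (a step that is already met when the one before it is completed fails the run):
1. the green button's lock cover is slid open (at least 50 of its 60 mm) (value of joint start_lock above 0.05 m), for 0.1 s.
2. then the green button is pressed down (at least 4 of its 6 mm) for 0.2 s (value of joint start_button above 0.004 m and value of joint start_lock above 0.045 m), for 0.2 s.
At the end, for the whole second after the job is handed in: The green button's lock cover is open (at least 45 of 60 mm), the green button has been pressed and is up again (within 2 mm), and the orange button's cover is within 10 mm of where it was (value of joint start_lock above 0.045 m and value of joint start_button below 0.002 m and distance of spare_tab from where it was at the start of the episode below 0.01 m); the robot touches nothing.
It fails at once if the orange button's lock cover is shifted by more than 10 mm (distance of spare_tab from where it was at the start of the episode above 0.01 m).
It fails at once if the green button is pressed while its cover is still over it (value of joint start_button above 0.003 m and value of joint start_lock below 0.03 m).
It also fails if it takes over 35 s, if anything falls off the work surface, if the arm or the gripper's body presses on something with over 40 N, if the wrist force passes 120 N, or if a joint passes its speed limit or range.

ROBOT

A 7-joint arm with a two-finger parallel gripper is mounted at the origin on the work surface. World frame = base frame: x ahead of the robot, y to its left, z up, the work surface at z = 0. Lengths are in m, angles in rad, forces in N, time in s.
With the tool pointing down it reaches from about 0.4 to 0.875 m from the base axis. Payload 4.4 kg.
Tool frame: the origin (TCP) lies at the very end of the fingers, on their centre line; the grasp point (between the pads) lies 19 mm behind it; z points along the fingers, y is the line along which they close (so a half turn about z gives the same grasp; the last joint's range is limited). The gripper opens to 85 mm and grips with 20 to 120 N. Pads are 22 mm wide; open, the fingers measure 114 mm over their backs; the gripper's body (76 mm by 85 mm) begins 54 mm behind the grasp point. The pads swing forward as they close: fully open they stand 13 mm farther back than shut.
Start: joints at [-1.229, 0.628, 0.038, 1.517, -0.027, 0.996, -0.02], TCP at [0.258, 0.597, 0.231] pointing down, gripper open.
Joint ranges: [-3.06, 3.06], [-0.37, 2.12], [-1.25, 1.32], [0.18, 2.47], [-1.1, 4.24], [0.23, 1.98], [-2.94, 2.94]. Speed limits (rad/s): [2.57, 2.57, 3.14, 3.14, 3.14, 3.14, 3.14].

INTERFACE

Orientations are given as [roll, pitch, yaw] about the fixed x, y, z axes, in that order (R = Rz(yaw) Ry(pitch) Rx(roll)).
In Python, from rig import robot, camera, camera_params, job, nets gives the robot as it stands. The module is installed in compiled form; this text tells all that it offers.
- The arm moves only by the tool carry_out, never from a script. Its argument "moves" is a list that holds one entry, the list of rows, each a list of 6 numbers: the shift along the tool's x, y, z in mm, then the turn, a rotation vector about the tool's x, y, z in rad. In form: [[[tx, ty, tz, rx, ry, rz], ...]]. A call has exactly 5 rows; each row shifts and turns the commanded pose from where the row before left it, along the tool's axes as they then stand; what a row does not reach is not made up. A row lasts 1/10 s, in which the tool goes at most 50 mm and 8.59 degrees, less where a joint would pass 70% of its speed; a pose out of reach is approached as far as the arm can. A call is refused whole if a number of a shift passes 50 or a number of a turn 0.15, either way. A call with a gripper value outside its range is refused whole. "hand" is the closure, from -1 (fully open) to 1 (shut), set as the call begins (left out, the last holds). The fingers move at their own pace and stop on an object; "newtons" is the grip in N (left out, the last holds). Time passes only in rows, so rows that do not move let the fingers close, or fill a call up. It gives the time, the measured TCP pose, the force, the opening and the grip force at its end, in the units of the state.
- robot.state(): the state, without advancing time (a new reading comes with each control period).
- camera(name): name is "scene" or "top"; returns the picture (400x640x3 uint8, red, green, blue); there is no depth.
- camera_params(name): a dict with "camera_matrix" (3x3 intrinsics, pixels), "R" (3x3) and "t" (3): a world point X has camera coordinates R X + t. Camera axes: x right, y down, z forward; pixel columns grow to the right and rows downward; lengths in m; the calibration is good to about 2 mm. A picture is of the moment at which its call begins. camera_params takes no time and is no camera call.
- job.close_job(): hands the job in; it is judged then, once.
Trained networks look in the newest picture that a camera, given by its name, has taken for a name from the list of things; names that differ only in an ending like _2 or _b are one class to them, and where a whole thing is asked for, a point or a joint stands for the part that bears it (a point fixed in the world has none). Each returns a list of dicts, best first, with "confidence" (0 to 1); they miss things now and then, are a little off and sometimes report something else, mostly with a low value. They report only what shows in the picture. A call takes as long as a camera call.
- nets.spot_in(thing, camera): "extent" ([left, top, width, height] in pixels, round what is visible of it).
The state is a dict: "time": time; "q": joint angles; "dq": joint speeds; "joint_efforts": joint torques, N m; "tool_pos": TCP position; "orientation": TCP orientation; "contact_force": force on the tool from outside, world axes, zero at the start; "moment": the same for the moment, N m; "finger_gap": finger opening in m; "grip_force": force on a finger pad.
Only numpy, scipy, OpenCV 4.12 (cv2) and the standard library are available. Lean on these libraries where they do the work, as an engineer would, in place of code of your own. Each camera call takes 0.05 s, during which the arm holds its last target. There are 200 camera calls.

## Working session

There is one attempt and no reset: what is moved stays moved. The work goes in short steps, Python scripts to look and compute and a tool call to move; the robot and the scene stay as the last step left them, time stands still between calls to the robot, and variables do not carry over. Pictures are saved under pics/ and viewed, at most 10 in all, crops included, and the job is handed in when it is done.

Besides the shell and the picture viewer there is one more tool, called after "Call:" as a command line: name --argument value ..., lists and objects as JSON in quotes. carry_out: Moves the arm, as the interface text tells. Its arguments: {"type":"object","properties":{"moves":{"type":"array"},"hand":{"type":"number"},"newtons":{"type":"number"}},"required":["moves"]}

```bash
mkdir -p pics; python3 - <<'E'
from rig import robot,camera,camera_params,nets
import cv2
s=robot.state();print(s)
for c in("scene","top"):
    im=camera(c);cv2.imwrite(f"pics/{c}0.png",im[:,:,::-1])
    p=camera_params(c);print(c,p)
    for t in("start_tab","start_top","spare_tab","start_lock"):
        print(t,nets.spot_in(t,c))
print(robot.state()["time"])
E
```

```text
{'time': 0.0, 'q': array([-1.22882258,  0.62934853,  0.0384441 ,  1.51836771, -0.02696358,
        0.99631867, -0.02001322]), 'dq': array([-0.00035936, -0.00085654, -0.00045092, -0.00020574,  0.00022201,
        0.00030343, -0.00071202]), 'joint_efforts': array([-2.54666829e-04, -5.63404119e+01,  1.22622963e+00, -1.93448675e+01,
        1.10331227e-02,  1.06277075e-02, -6.18609931e-06]), 'tool_pos': array([0.2575021 , 0.59613005, 0.23038769]), 'orientation': array([-3.13966927e+00,  5.75269099e-05,  2.73382383e+00]), 'contact_force': array([-0.1166171 , -0.06466167, -0.07898525]), 'moment': array([ 0.08372124,  0.00494045, -0.01409385]), 'grip_force': 0.0, 'finger_gap': 0.08529347227621834}
scene {'camera_matrix': array([[406.20109078,   0.        , 322.41473612],
       [  0.        , 406.20109078, 210.65659045],
       [  0.        ,   0.        ,   1.        ]]), 'R': array([[ 0.03642814,  0.99922966,  0.01459714],
       [ 0.76050915, -0.0182434 , -0.64907089],
       [-0.64830458,  0.0347457 , -0.76058787]]), 't': array([-0.05273287, -0.30998513,  1.11622431])}
start_tab [{'exte
[... 177 characters left out ...]
'confidence': 0.23}]
start_lock [{'extent': [267.3, 221.4, 32.8, 32.0], 'confidence': 0.7}]
top {'camera_matrix': array([[448.95443991,   0.        , 315.07962272],
       [  0.        , 448.95443991, 202.85753672],
       [  0.        ,   0.        ,   1.        ]]), 'R': array([[ 0.01218458, -0.99990031, -0.00713552],
       [-0.98368632, -0.01070552, -0.17957344],
       [ 0.17947915,  0.00920714, -0.98371869]]), 't': array([0.03968087, 0.54754297, 0.68069898])}
start_tab [{'extent': [349.6, 181.7, 44.6, 37.5], 'confidence': 0.58}]
start_top []
spare_tab [{'extent': [250.9, 197.3, 43.8, 35.5], 'confidence': 0.63}]
start_lock [{'extent': [350.0, 179.8, 41.8, 40.7], 'confidence': 0.82}]
0.5
```

```bash
python3 - <<'E'
import cv2,numpy as np
a=cv2.imread("pics/scene0.png")[150:300,200:450];b=cv2.imread("pics/top0.png")[90:290,200:440]
a=cv2.resize(a,(480,288),interpolation=cv2.INTER_CUBIC)
cv2.imwrite("pics/s1.png",cv2.resize(cv2.imread("pics/scene0.png")[150:300,200:400],(800,600),interpolation=3))
cv2.imwrite("pics/t1.png",cv2.resize(cv2.imread("pics/top0.png")[110:260,210:410],(800,600),interpolation=3))
E
```

```text
(no output)
```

View pics/t1.png

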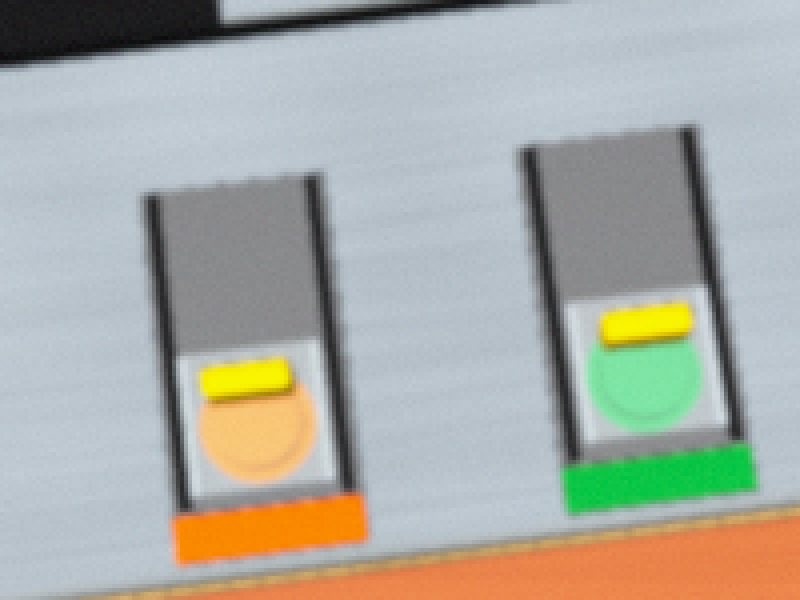

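View pics/s1.png

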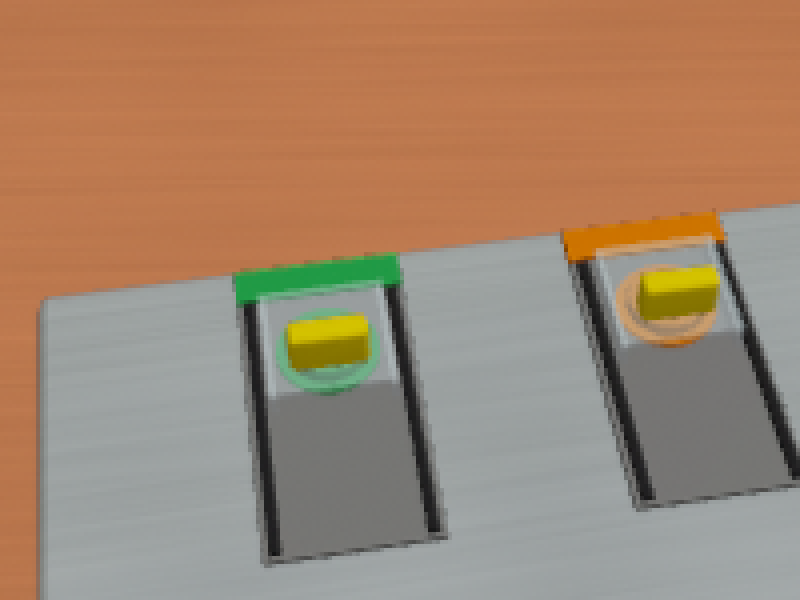

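View pics/top0.png

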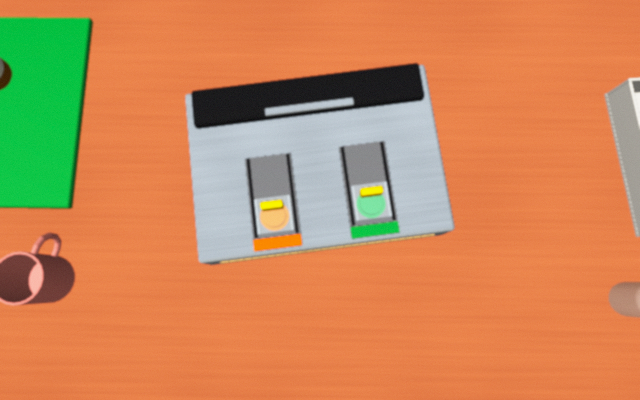

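The top view shows the green unit on the right, with its tab at about (371,191) px and its strip at (374,230). The orange unit is on the left, with its tab at (271,206) and its strip at (277,242). The lid is at the top of the picture, so the covers open towards world +x. I'll fit the yaw from the strips and the tab pose from both views.

```bash
cat > fit.py <<'E'
import cv2,numpy as np
from scipy.optimize import least_squares
from rig import camera_params
P={c:camera_params(c) for c in("scene","top")}
def proj(c,X):
    p=P[c];return cv2.projectPoints(np.array(X,float).reshape(-1,1,3),cv2.Rodrigues(p["R"])[0],p["t"],p["camera_matrix"],None)[0][:,0]
def back(c,uv,z):
    p=P[c];C=-p["R"].T@p["t"];d=p["R"].T@np.linalg.inv(p["camera_matrix"])@np.array([*uv,1.]);return C+d*(z-C[2])/d[2]
def blobs(im,lo,hi,amin=40):
    m=cv2.inRange(cv2.cvtColor(im,cv2.COLOR_BGR2HSV),lo,hi)
    n,l,s,c=cv2.connectedComponentsWithStats(m)
    return [(s[i],c[i]) for i in range(1,n) if s[i,4]>amin]
def box(x,y,z,yaw,d=(.012,.034,.022)):
    g=np.array([[a,b,c] for a in(-.5,.5) for b in(-.5,.5) for c in(-.5,.5)])*d
    c,s=np.cos(yaw),np.sin(yaw);return g@np.array([[c,s,0],[-s,c,0],[0,0,1]])+[x,y,z]
def hullc(uv):
    m=cv2.moments(cv2.convexHull(uv.astype(np.float32)));return np.array([m["m10"],m["m01"]])/m["m00"]
E
python3 - <<'E'
from fit import *
for c in P: print(c,"C",-P[c]["R"].T@P[c]["t"])
Y={}
for c in P:
    im=cv2.imread(f"pics/{c}0.png")
    for n,lo,hi in(("yel",(22,150,60),(35,255,255)),("grn",(50,150,80),(75,255,255)),("org",(8,225,150),(17,255,255))):
        for s,cc in blobs(im,lo,hi):
            print(c,n,s,cc.round(1),back(c,cc,.109 if n=="yel" else .083).round(4))
E
```

```text
scene C [0.96132082 0.00825307 0.64855409]
top C [0.41595576 0.03927135 0.76822363]
scene yel [359 217  21  13 223] [368.9 222.7] [0.5303 0.1112 0.109 ]
scene yel [272 229  21  14 233] [281.6 235. ] [ 0.5529 -0.0368  0.109 ]
scene grn [259 214  41  12 234] [278.6 218.8] [ 0.4966 -0.0454  0.083 ]
scene grn [ 552  254   88  146 7771] [609.  310.9] [0.6912 0.4649 0.083 ]
scene org [341 203  40  12 206] [359.2 207.9] [0.4741 0.1022 0.083 ]
top yel [39 17 49  1 49] [63. 17.] [0.8382 0.458  0.109 ]
top yel [360 186  23  11 192] [371.1 191. ] [ 0.5552 -0.0382  0.109 ]
top yel [260 200  23  10 185] [271.4 204.6] [0.5328 0.1106 0.109 ]
top grn [    0    18    91   190 15149] [ 41.  108.8] [0.691  0.4918 0.083 ]
top grn [351 222  48  16 506] [374.4 229.3] [ 0.5007 -0.0458  0.083 ]
top org [255 235  46  15 453] [277.2 242. ] [0.4796 0.1028 0.083 ]
```

```bash
cat > go.py <<'E'
import sys,numpy as np
from scipy.spatial.transform import Rotation as Ro
from rig import robot
def go(target,yaw,st=None):
    s=st or robot.state();R=Ro.from_euler("xyz",s["orientation"]);T=Ro.from_euler("xyz",[np.pi,0,yaw])
    print("t",round(s["time"],2),"pos",s["tool_pos"].round(4),"ori",s["orientation"].round(3),"F",s["contact_force"].round(1))
    print("shift tool mm",(R.inv().apply(np.array(target)-s["tool_pos"])*1e3).round(1),"rotvec",(R.inv()*T).as_rotvec().round(3))
    print("shift in target-yaw frame",(T.inv().apply(np.array(target)-s["tool_pos"])*1e3).round(1))
E
python3 - <<'E'
from fit import *; from go import go
yaw=.145
obs={"scene":(281.6,235.),"top":(371.1,191.)}
f=lambda v:np.concatenate([hullc(proj(c,box(v[0],v[1],.109,yaw)))-obs[c] for c in obs])
r=least_squares(f,[.553,-.037]);print(r.x,r.fun)
t=r.x;u=np.array([np.cos(yaw),np.sin(yaw)])
# button via pale green disc
im=cv2.imread("pics/top0.png");m=cv2.inRange(cv2.cvtColor(im,cv2.COLOR_BGR2HSV)[180:221,350:396],(55,60,100),(80,149,255));n,l,s,c=cv2.connectedComponentsWithStats(m)
for i in range(1,n):
  if s[i,4]>40:
    x,y,w,h=s[i,:4];print("disc",s[i],back("top",(350+x+w/2,180+y+h/2),.093))
    b=180+y+h;print("near edge",back("top",(350+x+w/2,b),.093))
print("tab shut->button",t-.012*u)
go([*(t-.030*u),.16],yaw+np.pi)
E
```

```text
[ 0.55435568 -0.03719044] [-0.29638016  0.67205905 -0.57415836  0.43939187]
disc [  7  15  29  23 527] [ 0.5344396  -0.04052916  0.093     ]
near edge [ 0.51671553 -0.04034554  0.093     ]
tab shut->button [ 0.54248161 -0.03892435]
t 0.5 pos [0.2577 0.5967 0.2313] ori [-3.141 -0.     2.734] F [ 0.3 -0.5  0.1]
shift tool mm [-498.1 -480.    71.3] rotvec [-0.    -0.    -0.553]
shift in target-yaw frame [-171.9 -670.1   71.3]
```

Call:
carry_out --moves '[[[-35,-34,0,0,0,0],[-35,-34,0,0,0,0],[-35,-34,0,0,0,0],[-35,-34,0,0,0,0],[-35,-34,0,0,0,0]]]' --hand 1 --newtons 40

```text
time: 1.0
tool_pos: [0.3516, 0.3695, 0.2316]
orientation: [3.141, 0.0, 2.734]
contact_force: [1.9, 0.1, -0.3]
finger_gap: 0.0123
grip_force: 0.0
```

Call:
carry_out --moves '[[[-35,-34,0,0,0,0],[-35,-34,0,0,0,0],[-35,-34,0,0,0,0],[-35,-34,0,0,0,0],[-35,-34,0,0,0,0]]]'

```text
time: 1.5
tool_pos: [0.4449, 0.144, 0.2317]
orientation: [3.141, 0.001, 2.734]
contact_force: [0.4, 0.2, 1.0]
finger_gap: -0.0
grip_force: 0.0
```

Call:
carry_out --moves '[[[0,0,0,0,0,-0.14],[0,0,0,0,0,-0.14],[0,0,0,0,0,-0.14],[0,0,0,0,0,-0.133],[0,0,0,0,0,0]]]'

```text
time: 2.0
tool_pos: [0.4444, 0.1457, 0.2315]
orientation: [3.141, 0.0, -2.996]
contact_force: [-1.0, -0.3, -0.0]
finger_gap: -0.0002
grip_force: 0.0
```

```bash
python3 - <<'E'
from go import go;import numpy as np
u=np.array([np.cos(.145),np.sin(.145)]);b=np.array([.5345,-.040]);
go([*(b+(.020-.030)*u),.14],.145+np.pi)
E
```

```text
t 2.0 pos [0.4444 0.1457 0.2315] ori [ 3.141  0.    -2.996] F [-1.  -0.3 -0. ]
shift tool mm [ -52.3 -196.8   91.4] rotvec [0. 0. 0.]
shift in target-yaw frame [ -52.3 -196.8   91.5]
```

Call:
carry_out --moves '[[[-10.5,-39.4,10,0,0,0],[-10.5,-39.4,15,0,0,0],[-10.5,-39.4,20,0,0,0],[-10.5,-39.4,20,0,0,0],[-10.5,-39.4,20,0,0,0]]]'

```text
time: 2.5
tool_pos: [0.5254, -0.043, 0.1457]
orientation: [-3.141, 0.001, -3.0]
contact_force: [0.2, 0.9, 1.1]
finger_gap: 0.0002
grip_force: 0.0
```

```bash
python3 - <<'E'
from go import go;import numpy as np,cv2
from rig import camera
u=np.array([np.cos(.145),np.sin(.145)]);b=np.array([.5345,-.040]);
go([*(b+(.020-.030)*u),.107],.145+np.pi)
a=camera("scene");c=camera("top")
k=lambda im,x,y:cv2.resize(im[y:y+100,x:x+130],(520,400),interpolation=3)[:,:,::-1][:,:400]
cv2.imwrite("pics/p2.png",np.hstack([k(a,220,180),k(c,310,130)]))
E
```

```text
t 2.5 pos [ 0.5254 -0.043   0.1457] ori [-3.141e+00  1.000e-03 -3.000e+00] F [0.2 0.9 1.1]
shift tool mm [ 0.6  1.7 38.7] rotvec [-0.     0.001 -0.003]
shift in target-yaw frame [ 0.6  1.7 38.7]
```

View pics/p2.png

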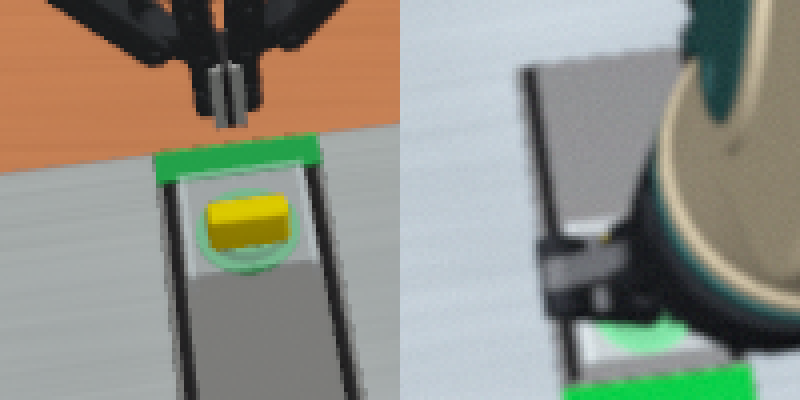

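The left half (scene view) shows the shut fingertips at about (230,125), behind the tab at (248,222) and in line with it. Next I descend to z ≈ 0.108 behind the tab, 10 mm above the hood.

Call:
carry_out --moves '[[[0,1,10,0,0,0],[0,0.5,10,0,0,0],[0,0,10,0,0,0],[0,0,7,0,0,0],[0,0,0,0,0,0]]]'

```text
time: 3.1
tool_pos: [0.5236, -0.0392, 0.1083]
orientation: [3.141, -0.002, -2.995]
contact_force: [-0.8, -0.4, 0.2]
finger_gap: -0.0001
grip_force: 0.0
```

Call:
carry_out --moves '[[[-4,0,0,0,0,0],[-4,0,0,0,0,0],[-4,0,0,0,0,0],[-4,0,0,0,0,0],[-4,0,0,0,0,0]]]'

```text
time: 3.6
tool_pos: [0.5439, -0.0373, 0.1094]
orientation: [3.142, -0.001, -2.997]
contact_force: [-2.0, -0.2, 0.6]
finger_gap: 0.0001
grip_force: 1.1
```

Call:
carry_out --moves '[[[-8,0,0,0,0,0],[-8,0,0,0,0,0],[-8,0,0,0,0,0],[-8,0,0,0,0,0],[-4,0,0,0,0,0]]]'

```text
time: 4.1
tool_pos: [0.581, -0.032, 0.1092]
orientation: [-3.141, 0.001, -2.996]
contact_force: [-1.7, -1.2, 1.0]
finger_gap: -0.0004
grip_force: 1.1
```

```bash
python3 - <<'E'
from fit import *; from go import go
from rig import camera
u=np.array([np.cos(.145),np.sin(.145)]);b=np.array([.5345,-.040])
go([*(b+.055*u),.109],.145+np.pi)
a=camera("scene")[:,:,::-1];cv2.imwrite("pics/s3.png",a)
for s,c in blobs(a,(22,150,60),(35,255,255)):
    p=back("scene",c,.109);print(s,p.round(4),"open~",(p[:2]-b)@u-.012)
E
```

```text
t 4.1 pos [ 0.581  -0.032   0.1092] ori [-3.141e+00  1.000e-03 -2.996e+00] F [-1.7 -1.2  1. ]
shift tool mm [-7.8 -1.2  0.2] rotvec [-0.     0.001  0.   ]
shift in target-yaw frame [-7.8 -1.2  0.2]
[359 217  21  13 224] [0.5303 0.1112 0.109 ] open~ 0.005689102924253151
[274 250  22  15 251] [ 0.5964 -0.0306  0.109 ] open~ 0.05065967089313514
```

Call:
carry_out --moves '[[[-2,0,0,0,0,0],[-2,0,0,0,0,0],[-1.5,0,0,0,0,0],[-1,0,0,0,0,0],[0,0,0,0,0,0]]]'

```text
time: 4.65
tool_pos: [0.5864, -0.031, 0.1093]
orientation: [-3.142, 0.0, -2.996]
contact_force: [-1.6, -0.4, 0.2]
finger_gap: 0.0003
grip_force: 0.8
```

Call:
carry_out --moves '[[[-1,0,0,0,0,0],[-1,0,0,0,0,0],[-1,0,0,0,0,0],[0,0,0,0,0,0],[0,0,0,0,0,0]]]'

```text
time: 5.15
tool_pos: [0.5894, -0.0306, 0.1093]
orientation: [-3.142, 0.0, -2.996]
contact_force: [-1.5, -1.3, -0.6]
finger_gap: -0.0
grip_force: 0.7
```

Call:
carry_out --moves '[[[-0.8,0,0,0,0,0],[-0.8,0,0,0,0,0],[-0.8,0,0,0,0,0],[0,0,0,0,0,0],[0,0,0,0,0,0]]]'

```text
time: 5.65
tool_pos: [0.5918, -0.0302, 0.1093]
orientation: [-3.142, 0.0, -2.996]
contact_force: [-1.8, -0.5, -0.9]
finger_gap: -0.0003
grip_force: 0.7
```

```bash
python3 - <<'E'
from fit import *; from go import go
from rig import camera
u=np.array([np.cos(.145),np.sin(.145)]);b=np.array([.5345,-.040])
go([*b,.13],.145+np.pi)
a=camera("scene")[:,:,::-1];cv2.imwrite("pics/s4.png",cv2.resize(a[160:310,200:400],(800,600),interpolation=3))
for s,c in blobs(a,(22,150,60),(35,255,255)):
    print(s,c)
    if c[0]<300:
        f=lambda v:hullc(proj("scene",box(v[0],v[1],.109,.145)))-c
        p=least_squares(f,[.6,-.03]).x;print(p,"open~",(p-b)@u-.012)
E
```

```text
t 5.65 pos [ 0.5918 -0.0302  0.1093] ori [-3.142  0.    -2.996] F [-1.8 -0.5 -0.9]
shift tool mm [ 58.1  -1.4 -20.7] rotvec [-0.  0.  0.]
shift in target-yaw frame [ 58.1  -1.4 -20.7]
[359 217  21  13 223] [368.89237668 222.70852018]
[275 256  22  14 259] [285.54826255 262.48648649]
[ 0.60723534 -0.02900645] open~ 0.06156053376641986
```

View pics/s4.png

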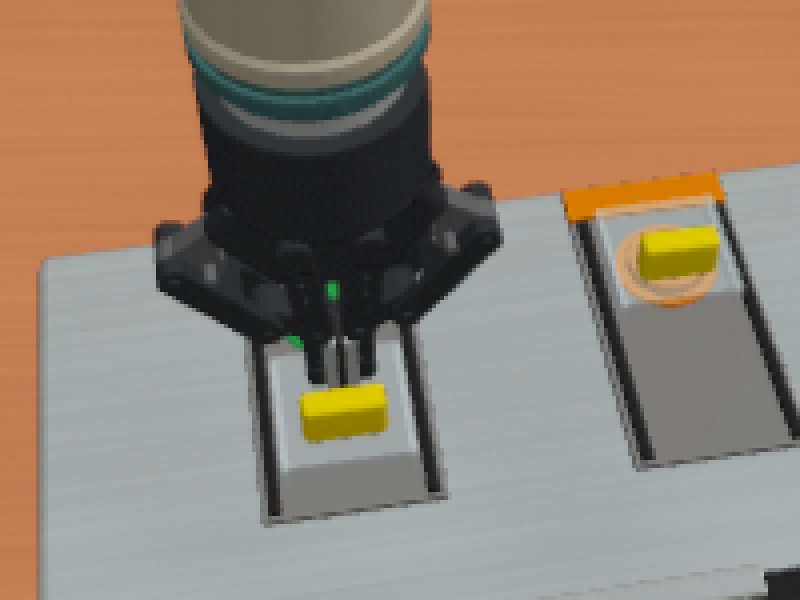

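The cover is close to fully open: the tab is at crop (343,412), and the estimate is about 60 mm. The orange tab hasn't moved. I'll nudge a little more to find the end stop.

Call:
carry_out --moves '[[[-0.7,0,0,0,0,0],[-0.7,0,0,0,0,0],[-0.6,0,0,0,0,0],[0,0,0,0,0,0],[0,0,0,0,0,0]]]'

```text
time: 6.2
tool_pos: [0.5937, -0.0299, 0.1093]
orientation: [3.142, 0.0, -2.996]
contact_force: [-0.9, -0.9, 0.5]
finger_gap: 0.0
grip_force: 0.8
```

Call:
carry_out --moves '[[[3,0,0,0,0,0],[5,0,-15,0,0,0],[25,0,-15,0,0,0],[40,0,-10,0,0,0],[40,0,-10,0,0,0]]]'

```text
time: 6.7
tool_pos: [0.4814, -0.0461, 0.1608]
orientation: [-3.141, 0.003, -2.996]
contact_force: [-1.0, -1.1, 0.7]
finger_gap: -0.0004
grip_force: 0.0
```

```bash
python3 - <<'E'
from fit import *; from go import go
from rig import camera
yaw=.145;u=np.array([np.cos(yaw),np.sin(yaw)])
A={c:camera(c)[:,:,::-1] for c in P}
for c in A:
    for s,cc in blobs(A[c],(22,150,60),(35,255,255)):
        f=lambda v:hullc(proj(c,box(v[0],v[1],.109,yaw)))-cc
        print(c,"tab",cc.round(1),least_squares(f,[.6,-.03]).x.round(4))
    for s,cc in blobs(A[c],(50,110,60),(80,255,255),20): print(c,"grn",s,cc.round(1),back(c,s[:2]+s[2:4]/2,.093).round(4))
k=lambda im,x,y:cv2.resize(im[y:y+150,x:x+100],(400,600),interpolation=3)
cv2.imwrite("pics/p5.png",np.hstack([k(A["scene"],240,160),k(A["top"],320,110)]))
go([.5345,-.04,.11],yaw+np.pi)
E
```

```text
scene tab [368.9 222.7] [0.5304 0.1111]
scene tab [285.7 263.6] [ 0.6092 -0.0288]
scene grn [259 213  41  13 332] [278.9 219.3] [ 0.5064 -0.0427  0.093 ]
scene grn [269 227  26  21 437] [281.6 237.1] [ 0.5461 -0.0372  0.093 ]
scene grn [ 551  254   89  146 8191] [607.9 312. ] [0.7205 0.4242 0.093 ]
top tab [64. 17.] [0.838 0.456]
top tab [365.4 154.5] [ 0.6117 -0.03  ]
top tab [271.4 204.7] [0.5326 0.1103]
top grn [    0    18    91   190 15217] [ 41.1 108.8] [0.6801 0.4771 0.093 ]
top grn [357 189  25  29 485] [367.7 201.6] [ 0.5391 -0.0375  0.093 ]
top grn [351 225  17   7  85] [358.5 228. ] [ 0.5005 -0.0221  0.093 ]
t 6.8 pos [ 0.4763 -0.0473  0.1611] ori [-3.141 -0.004 -2.998] F [ 0.6  1.4 -0.2]
shift tool mm [-58.8  -1.1  50.9] rotvec [-0.    -0.004 -0.001]
shift in target-yaw frame [-58.6  -1.2  51.1]
```

View pics/p5.png

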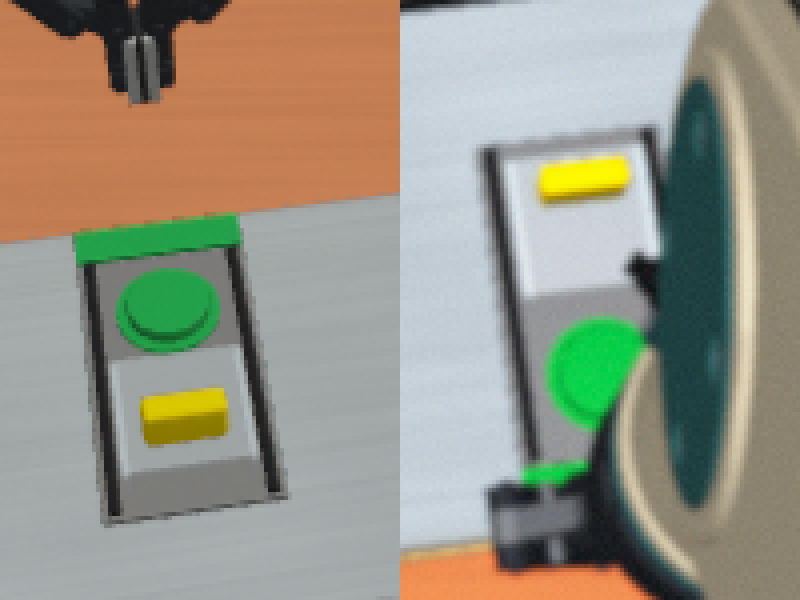

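The views show the cover open, with the tab at (0.610,-0.029) and an opening of about 58 mm. The button cap is fully exposed at scene-crop (168,303) and top-crop (606,369), which puts it near (0.541,-0.039). Next I move above the button and press.

Call:
carry_out --moves '[[[-30,0,0,0,0,0],[-30,-1,15,0,0,0],[-5,0,20,0,0,0],[0,0,20,0,0,0],[0,0,0,0,0,0]]]'

```text
time: 7.3
tool_pos: [0.5455, -0.0374, 0.103]
orientation: [3.141, -0.003, -2.996]
contact_force: [-0.3, -0.3, 0.2]
finger_gap: -0.0001
grip_force: 0.0
```

```bash
python3 - <<'E'
from fit import *; from go import go
for c,uv in(("top",(371.5,202.3)),("scene",(282,235.8))): print(c,back(c,uv,.093))
go([.5412,-.039,.087],.145+np.pi)
E
```

```text
top [ 0.54095403 -0.04059664  0.093     ]
scene [ 0.54244503 -0.03731588  0.093     ]
t 7.3 pos [ 0.5455 -0.0374  0.103 ] ori [ 3.141e+00 -3.000e-03 -2.996e+00] F [-0.3 -0.3  0.2]
shift tool mm [ 4.5 -1.  16. ] rotvec [ 0.001 -0.003  0.001]
shift in target-yaw frame [ 4.5 -1.  16. ]
```

Call:
carry_out --moves '[[[2,-1,4,0,0,0],[0,0,4,0,0,0],[0,0,3,0,0,0],[0,0,3,0,0,0],[0,0,1,0,0,0]]]'

```text
time: 7.8
tool_pos: [0.5449, -0.0392, 0.0897]
orientation: [-3.141, 0.001, -2.997]
contact_force: [-0.3, 0.4, 3.2]
finger_gap: 0.0001
grip_force: 1.7
```

Call:
carry_out --moves '[[[0,0,1,0,0,0],[0,0,1,0,0,0],[0,0,1,0,0,0],[0,0,0.5,0,0,0],[0,0,0,0,0,0]]]'

```text
time: 8.3
tool_pos: [0.5449, -0.0393, 0.087]
orientation: [-3.141, 0.001, -2.997]
contact_force: [-1.7, -0.1, 12.0]
finger_gap: -0.0002
grip_force: 6.2
```

The 12 N reading means the button has bottomed out. I'll hold it briefly, then lift and retreat.

Call:
carry_out --moves '[[[0,0,0,0,0,0],[0,0,0,0,0,0],[0,0,0,0,0,0],[0,0,0,0,0,0],[0,0,-5,0,0,0]]]'

```text
time: 8.8
tool_pos: [0.5449, -0.0393, 0.0911]
orientation: [-3.141, 0.001, -2.996]
contact_force: [1.0, -0.6, 2.6]
finger_gap: -0.0001
grip_force: 1.2
```

Call:
carry_out --moves '[[[0,0,-15,0,0,0],[0,0,-25,0,0,0],[0,0,-30,0,0,0],[30,0,-30,0,0,0],[35,0,-10,0,0,0]]]'

```text
time: 9.3
tool_pos: [0.4816, -0.0483, 0.2028]
orientation: [-3.141, 0.005, -2.995]
contact_force: [-0.4, -0.9, 0.0]
finger_gap: -0.0002
grip_force: 0.0
```

Call:
carry_out --moves '[[[30,0,0,0,0,0],[20,0,0,0,0,0],[0,0,0,0,0,0],[0,0,0,0,0,0],[0,0,0,0,0,0]]]'

```text
time: 9.8
tool_pos: [0.432, -0.0555, 0.2008]
orientation: [3.142, 0.001, -2.996]
contact_force: [-1.1, -0.1, -0.1]
finger_gap: 0.0002
grip_force: 0.0
```

```bash
python3 - <<'E'
from fit import *
from rig import camera,robot
a=camera("scene")[:,:,::-1]
for s,cc in blobs(a,(22,150,60),(35,255,255)):
    f=lambda v:hullc(proj("scene",box(v[0],v[1],.109,.145)))-cc
    print("tab",cc.round(1),least_squares(f,[.6,-.03]).x.round(4))
for s,cc in blobs(a,(50,110,60),(80,255,255),20): print("grn",s,cc.round(1))
cv2.imwrite("pics/s6.png",cv2.resize(a[150:300,200:400],(800,600),interpolation=3))
s=robot.state();print(s["time"],s["tool_pos"],s["contact_force"])
E
```

```text
tab [368.9 222.7] [0.5305 0.1112]
tab [285.7 263.6] [ 0.6092 -0.0288]
grn [259 213  41  13 332] [278.9 219.3]
grn [269 227  26  21 437] [281.6 237.1]
grn [ 551  254   89  146 8191] [607.9 312. ]
9.85 [ 0.43186014 -0.05551087  0.20067342] [ 0.04031038 -0.44477326 -0.08855366]
```

View pics/s6.png

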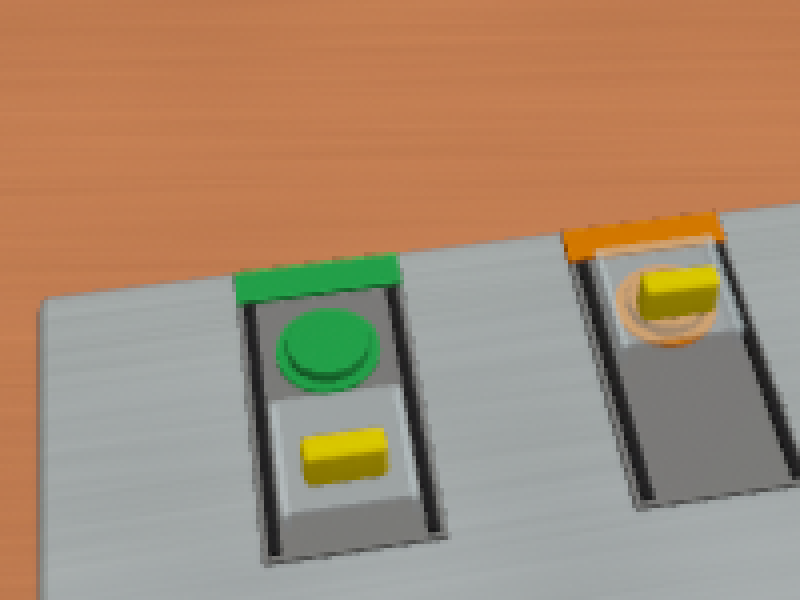

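The final picture shows the green cover still open (tab at crop 343,456), the button back up (crop 327,342) and the orange cover unmoved. The arm is clear, so I'm handing the job in.

```bash
python3 -c "
from rig import job;print(job.close_job())"
```

```text
the job is handed in; nothing more can be done
None
```

I slid the green button's cover open about 58 of its 60 mm (the end stop was not felt), pressed the button fully down for over half a second and saw it come back up; the orange cover did not move, the arm is clear, and I handed the job in at about 10 s (no verdict was returned).

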